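# Pack up the microscope's footless corner

### The arm

A 6-joint arm with a two-finger parallel gripper is mounted at the origin on the work surface. World frame = base frame: x ahead of the robot, y to its left, z up, the work surface at z = 0. Lengths are in m, angles in rad, forces in N, time in s.
With the tool pointing down it reaches from about 0.35 to 0.975 m from the base axis. Payload 4.9 kg.
Tool frame: the origin (TCP) lies at the very end of the fingers, on their centre line; the grasp point (between the pads) lies behind it (manip.grip_point_offset is the z of the grasp point in the tool frame, in m); z points along the fingers, y is the line along which they close (so a half turn about z gives the same grasp; the last joint's range is limited). The gripper opens to 85 mm and grips with 20 to 120 N. Pads are 22 mm wide; open, the fingers measure 114 mm over their backs; the gripper's body (76 mm by 85 mm) begins 54 mm behind the grasp point. The pads swing forward as they close: fully open they stand 13 mm farther back than shut.
Start: joints at [-1.366, 0.053, 1.613, -0, 1.476, -0.119], TCP at [0.199, -0.593, 0.231] pointing down, gripper open.
Joint ranges: [-3.01, 3.01], [-1.01, 2.22], [0.06, 2.58], [-1.02, 4.17], [0.09, 2.62], [-3.14, 3.14]. Speed limits (rad/s): [2.57, 2.57, 3.14, 3.14, 3.14, 3.14].

### API

Orientations are given as a unit quaternion [w, x, y, z].
In Python, from station import state, viewer, workorder, manip gives the robot as it stands.
- The arm moves only by the tool drive_tool, never from a script. Its argument "series" is a list of rows, each a list of 3 entries, a list of its own where there are three numbers: the finger opening in mm, from 0 to 85.4, then the shift along the world's x, y, z in mm, then the turn about the world's z in degrees. A call has 1 to 10 rows; each row shifts and turns the commanded pose from where the row before left it; what a row does not reach is not made up. A row lasts 1/12 s, in which the tool goes at most 41.7 mm and 7.16 degrees, less where a joint would pass 70% of its speed; a pose out of reach is approached as far as the arm can. A call with a gripper value outside its range is refused whole. The fingers move at their own pace and stop on an object; "force" is the grip in N (left out, the last holds). Time passes only in rows, so rows that do not move let the fingers close. It gives the time, the measured TCP pose, the force, the opening and the grip force at its end, in the units of the state.
- state(): the state, without advancing time (a new reading comes with each control period).
- viewer.snapshot(name): name is "scene" or "top" or "wrist"; returns a dict with "frame" (384x512x3 uint8, red, green, blue), "z_map" (384x512 float32, m along the optical axis (not along the pixel's ray), 0 where there is no reading), "vertical_fov" (degrees; the focal length in pixels is half the picture's height over the tangent of half this angle, whatever the lens; pixels are square), "cx", "cy" (the principal point, pixels), "eye" and "attitude" of the camera in the world. Camera axes: x right, y down, z forward; pixel columns grow to the right and rows downward; lengths in m; the calibration is good to about 2 mm. A picture is of the moment at which its call begins.
- workorder.close_job(): hands the job in; it is judged then, once.
The state is a dict: "time_s": time; "joints": joint angles; "joint_velocities": joint speeds; "joint_torque": joint torques, N m; "eef_pos": TCP position; "tcp_rot": TCP orientation; "force": force on the tool from outside, world axes, zero at the start; "wrist_torque": the same for the moment, N m; "finger_gap": finger opening in m; "gripper_force": force on a finger pad.
Only numpy, scipy, OpenCV 4.12 (cv2) and the standard library are available. Lean on these libraries where they do the work, as an engineer would, in place of code of your own. Each camera call takes 0.05 s, during which the arm holds its last target. There are 200 camera calls.

### The job

The front foot on the robot's side has come off this stereo microscope, so that corner of its base hangs unsupported. By trying them in turn, find the packing piece that slides snugly under that corner - one so thin that it lies loose does not carry the corner, one so thick that its nose butts against the base must not be forced - and leave that one square to the side of the base where the foot was, pushed fully home with its grip block against the base and the corner resting on it. Do not shove or jack up the microscope, leave the other two pieces lying flat and right way up on the bench well clear of the gap, and do not disturb the other things.

Things in the scene. Friction and masses are not known exactly. Their poses are not given: they have to be found in the camera images.
- mouth (a point): Point on the mat's top straight below the near long side of the microscope base, where the missing foot was (40 mm from the base's front corner; a dark screw cap on the base top lies 30 mm further in). x points level into the gap, square to that side; y along the side towards the column; z up. The gap from mat to base underside is unknown, 5 to 15 mm: it must be tried.
- mat: Fixed rubber mat 400 (x) x 360 (y) x 3 mm under the microscope, axes parallel to mouth's; origin: centre of its underside; mouth is at (-70, -125, 3) mm. The white base, a slab 250 (x) x 330 (y) x 28 mm with square lower edges, is centred over mat x = 55, y = 0 mm. Head, eyepieces and knobs overhang its middle: 120 mm or more above the mat, 45 mm or more in from its near side.
- stand (a joint): Tilt of the microscope (5 kg) that raises its footless corner, rad. 0: the corner hangs unsupported, as at the start; 0.001 rad raises the underside by 0.14 mm at the inner end of a fully inserted tongue, 0.17 mm at the near side. The other feet are soft: raising the corner takes about 1 N at first and about 1.1 N more for each mm.
- footing (a joint): How far the whole microscope has been shoved along mouth's x axis, m; 0 at the start. Its rubber feet hold against a level push of up to about 22 N, then they skid.
- thin: Aluminium packing piece, one dark groove on top: tongue 9 mm thick, 40 wide, 55 long along own +x, its last 13 mm tapering on top to 4.5 mm at the blunt nose (rides under an edge up to 4.5 mm lower than its thickness, else butts); behind it a grip block 45 long (-x), 32 wide (y), 30 high. Origin: underside, mid width, below the block's front face, the stop. Lies flat, 99 g.
- medium: Aluminium packing piece, two dark grooves on top: tongue 12.5 mm thick, 40 wide, 55 long along own +x, its last 13 mm tapering on top to 8 mm at the blunt nose (rides under an edge up to 4.5 mm lower than its thickness, else butts); behind it a grip block 45 long (-x), 32 wide (y), 30 high. Origin: underside, mid width, below the block's front face, the stop. Lies flat, 138 g.
- thick: Aluminium packing piece, three dark grooves on top: tongue 16 mm thick, 40 wide, 55 long along own +x, its last 13 mm tapering on top to 11.5 mm at the blunt nose (rides under an edge up to 4.5 mm lower than its thickness, else butts); behind it a grip block 45 long (-x), 32 wide (y), 30 high. Origin: underside, mid width, below the block's front face, the stop. Lies flat, 176 g.
- jar_green: Bystander, to be left alone: screw-top sample jar with green contents, 60 mm across, 60 mm high. Origin: centre of the underside.
- jar_clear: Bystander, to be left alone: clear screw-top sample jar, 60 mm across, 60 mm high. Origin: centre of the underside.
- petri: Bystander, to be left alone: clear flat dish, 97 mm across, 16 mm high. Origin: centre of the underside.
- beaker: Bystander, to be left alone: glass beaker, 68 mm across, 85 mm high. Origin: centre of the underside.
- slide_box: Bystander, to be left alone: yellow slide box with a clear lid, 88 x 103 x 34 mm. Origin: centre of the underside.
- dropper: Bystander, to be left alone: glass dropper with a yellow bulb, about 150 mm long, lying along its own y. Origin: centre of the underside.
- forceps: Bystander, to be left alone: steel forceps, 112 mm long, lying along their own x, 8 mm high. Origin: centre of the underside.
Mind the look-alikes: they are no part of the job. Leave any orange look-alike of the thick alone. What is shaped like the medium but purple is not meant.

How it is judged:
At the end, for the whole second after the job is handed in: One piece still, under the corner: stop within 5 mm of the base side, within 20 mm of mouth sideways, square within 0.15 rad, corner resting on it (tilt 0.0015-0.04 rad). The others flat, upright, still, 130 mm or more from mouth. Microscope shifted under 4 mm (((x of thin in the frame of mouth between -0.005 and 0.005 m and y of thin in the frame of mouth between -0.02 and 0.02 m and angle between the x axis of thin and the x axis of mouth, either way round below 0.15 rad and linear speed of each of thin, medium, thick below 0.01 m/s and horizontal distance between each of medium, thick and mouth above 0.13 m and height (world z) of each of medium, thick below 0.008 m and angle between each of medium, thick's own z axis and vertical below 0.1 rad) or (x of medium in the frame of mouth between -0.005 and 0.005 m and y of medium in the frame of mouth between -0.02 and 0.02 m and angle between the x axis of medium and the x axis of mouth, either way round below 0.15 rad and linear speed of each of medium, thin, thick below 0.01 m/s and horizontal distance between each of thin, thick and mouth above 0.13 m and height (world z) of each of thin, thick below 0.008 m and angle between each of thin, thick's own z axis and vertical below 0.1 rad) or (x of thick in the frame of mouth between -0.005 and 0.005 m and y of thick in the frame of mouth between -0.02 and 0.02 m and angle between the x axis of thick and the x axis of mouth, either way round below 0.15 rad and linear speed of each of thick, thin, medium below 0.01 m/s and horizontal distance between each of thin, medium and mouth above 0.13 m and height (world z) of each of thin, medium below 0.008 m and angle between each of thin, medium's own z axis and vertical below 0.1 rad)) and value of joint stand between 0.0015 and 0.04 rad and value of joint footing between -0.004 and 0.004 m); the robot touches nothing.
It fails at once if the microscope is shoved along more than 4 mm (value of joint footing above 0.004 m or value of joint footing below -0.004 m).
It fails at once if the microscope is jacked up (tilted more than 0.045 rad) (value of joint stand above 0.045 rad).
It fails at once if a bystander is moved more than 30 mm (distance of any of jar_green, jar_clear, petri, beaker, slide_box, dropper, forceps from where it was at the start of the episode above 0.03 m).
It also fails if it takes over 72 s, if anything falls off the work surface, if the arm or the gripper's body presses on something with over 40 N, if the wrist force passes 120 N, or if a joint passes its speed limit or range.

## Working session

There is one attempt and no reset: what is moved stays moved. The work goes in short steps, Python scripts to look and compute and a tool call to move; the robot and the scene stay as the last step left them, time stands still between calls to the robot, and variables do not carry over. Pictures are saved under pics/ and viewed, at most 10 in all, crops included, and the job is handed in when it is done.

Besides the shell and the picture viewer there is one more tool, called after ">>>" in YAML: its name, and indented under it one key for each argument. drive_tool: Moves the arm, as the interface text tells. Its arguments: {"type":"object","properties":{"series":{"type":"array"},"force":{"type":"number"}},"required":["series"]}

```bash
mkdir -p pics; cat > h.py <<'E'
import numpy as np, cv2
from station import state, viewer, workorder, manip
from scipy.spatial.transform import Rotation as R
def snap(n):
    s=viewer.snapshot(n); s['f']=s['frame'].shape[0]/2/np.tan(np.radians(s['vertical_fov'])/2)
    a=np.array(s['attitude']); s['R']=a if a.shape==(3,3) else R.from_quat(a[[1,2,3,0]]).as_matrix(); s['eye']=np.array(s['eye']); return s
def ray(s,u,v): return s['R']@np.array([(u-s['cx'])/s['f'],(v-s['cy'])/s['f'],1.])
def onplane(s,u,v,z):
    d=ray(s,u,v); return s['eye']+d*(z-s['eye'][2])/d[2]
def cloud(s):
    H,W=s['z_map'].shape; u,v=np.meshgrid(np.arange(W),np.arange(H)); z=s['z_map']
    c=np.stack([(u-s['cx'])/s['f']*z,(v-s['cy'])/s['f']*z,z],-1); P=c@s['R'].T+s['eye']; P[z==0]=np.nan; return P
def save(s,n,box=None,k=1):
    im=s['frame'][:,:,::-1]
    if box: im=im[box[1]:box[3],box[0]:box[2]]
    cv2.imwrite('pics/'+n,cv2.resize(im,None,fx=k,fy=k,interpolation=cv2.INTER_CUBIC))
E
python3 - <<'E'
from h import *
ims=[]
for n in("top","scene","wrist"):
    s=snap(n); save(s,n+'0.png',None,1.5); print(n,s['eye'],s['R'].round(2).tolist(),s['f'],s['attitude'])
print(state(),manip.grip_point_offset)
E
```

```text
top [ 0.36068676 -0.17702163  1.23477828] [[0.03, -0.99, 0.12], [-1.0, -0.02, 0.01], [-0.01, -0.12, -0.99]] 429.17181280511005 [-0.04625613  0.71449707 -0.69693479  0.04044998]
scene [ 1.35911357 -0.32014716  1.25348011] [[0.17, 0.8, -0.57], [0.99, -0.14, 0.1], [0.0, -0.58, -0.81]] 492.7807006082544 [-0.23506538  0.72842688  0.61309589 -0.19558111]
wrist [ 0.27759053 -0.56636359  0.37264928] [[0.32, -0.9, -0.3], [-0.95, -0.3, -0.1], [-0.0, 0.32, -0.95]] 276.0476074201256 [ 0.13173461  0.8015012  -0.57542229 -0.09555629]
{'time_s': 0.15, 'joints': array([-1.36597093e+00,  5.32180375e-02,  1.61400266e+00, -9.44479272e-06,
        1.47600362e+00, -1.18978297e-01]), 'joint_velocities': array([-0.00122854, -0.00087257, -0.00289112, -0.00136174,  0.00104891,
       -0.00040358]), 'joint_torque': array([ 1.48285591e-05, -3.94242597e+01, -3.70722163e+01, -1.54551312e-04,
        4.69596780e-03,  2.04261789e-05]), 'eef_pos': array([ 0.19876806, -0.59202549,  0.23032311]), 'tcp_rot': array([-8.14878842e-04,  9.86922098e-01,  1.61195863e-01, -3.97041519e-05]), 'force': array([-0.5587651 ,  0.28596267,  0.75245922]), 'wrist_torque': array([-0.01215611, -0.02498894,  0.00564141]), 'gripper_force': 0.0, 'finger_gap': 0.08529824457261366} -0.0187
```

View pics/top0.png

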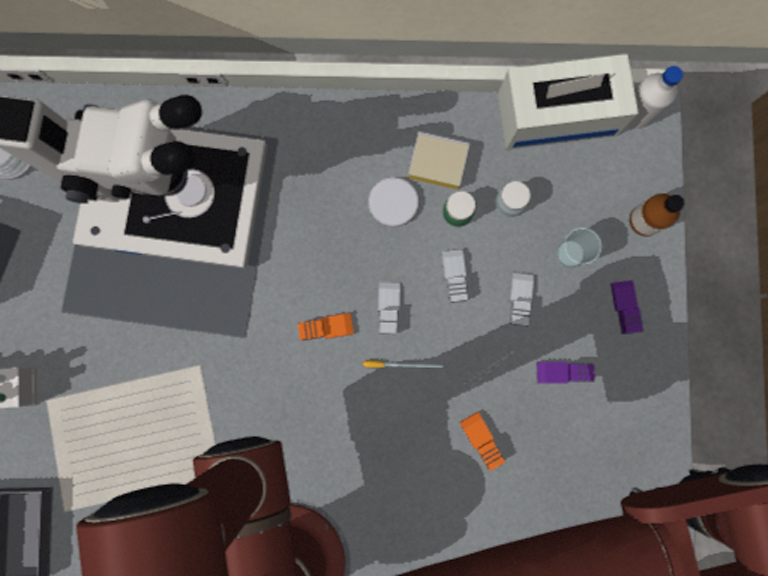

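View pics/scene0.png

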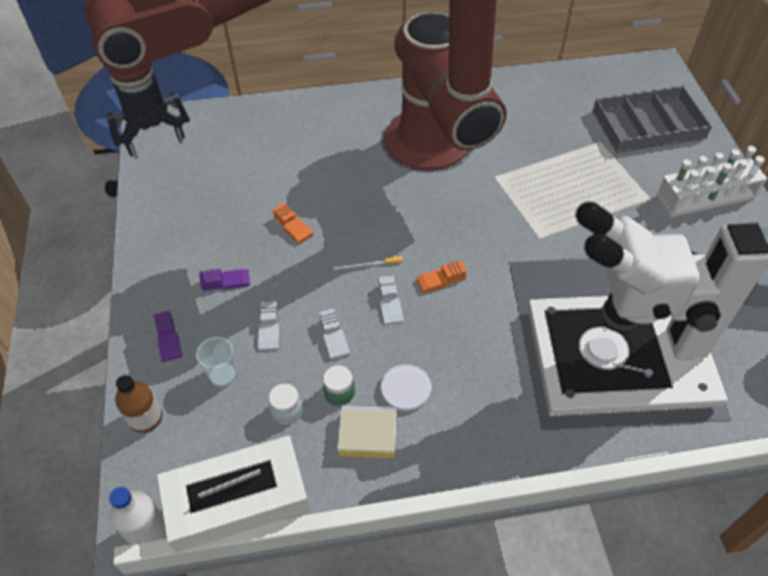

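```bash
python3 - <<'E'
from h import *
s=snap('top'); P=cloud(s)
im=s['frame'][160:225,245:365,::-1]
a=cv2.resize(im,(780,423),interpolation=cv2.INTER_CUBIC)
cv2.imwrite('pics/crop1.png',a)
hsv=cv2.cvtColor(s['frame'],cv2.COLOR_RGB2HSV)
# pieces by height
Z=P[:,:,2]
m=np.zeros(Z.shape,np.uint8); m[160:225,245:365]=((Z>0.006)&(Z<.05))[160:225,245:365]
n,l,st,c=cv2.connectedComponentsWithStats(m)
for i in range(1,n):
    if st[i,4]>60: 
        q=P[l==i]; print(st[i],c[i],q.mean(0),np.percentile(q[:,2],[5,50,95]))
bench=P[240:260,180:230].reshape(-1,3); print('bench z',np.nanmedian(bench[:,2]))
# base top & mat
for (u,v) in [(60,155),(100,165),(165,110),(160,140),(130,168),(150,166)]:
    q=P[v-1:v+2,u-1:u+2].reshape(-1,3); print('base',u,v,np.nanmedian(q,0).round(4))
for (u,v) in [(60,190),(100,200),(140,205),(150,190)]:
    q=P[v-2:v+3,u-2:u+3].reshape(-1,3); print('mat',u,v,np.nanmedian(q,0).round(4), s['frame'][v,u])
E
```

```text
[295 166  17  37 463] [303.35853132 183.10367171] [ 0.54294917 -0.30217895  0.02176932] [0.0110031  0.0187961  0.03308869]
[340 182  16  36 471] [347.33545648 198.96815287] [ 0.50070047 -0.42785162  0.01993823] [0.0087356  0.01567475 0.03345538]
[253 188  15  36 407] [259.19164619 205.36117936] [ 0.47640378 -0.17774561  0.01892592] [0.00700521 0.01268233 0.03314961]
bench z 0.00032747933315491196
base 60 155 [0.6027 0.3893 0.0426]
base 100 165 [0.5769 0.2738 0.0431]
base 165 110 [0.7415 0.099  0.0447]
base 160 140 [0.6532 0.1081 0.0468]
base 130 168 [0.5705 0.189  0.0442]
base 150 166 [0.5772 0.1321 0.0453]
mat 60 190 [0.5081 0.401  0.003 ] [82 86 90]
mat 100 200 [0.482  0.2828 0.0024] [83 86 91]
mat 140 205 [0.4702 0.1662 0.0036] [86 89 91]
mat 150 190 [0.5145 0.1401 0.0034] [85 88 92]
```

View pics/crop1.png

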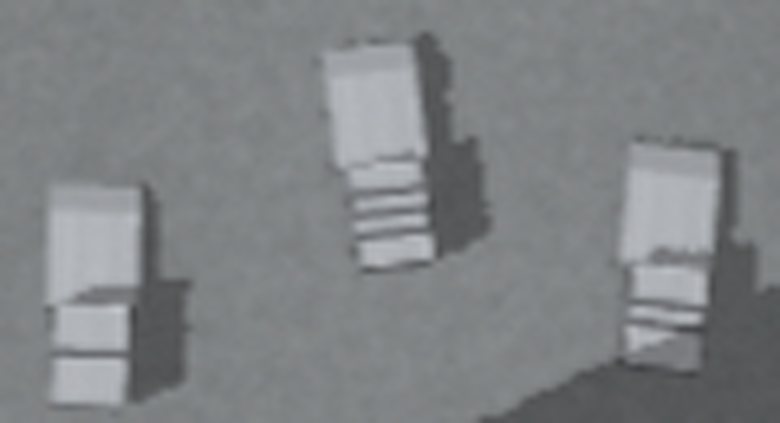

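The aluminium pieces are one groove at (259,205) = thin, three at (303,183) = thick, and two at (347,199) = medium. These are top-image pixels. The two orange and two purple ones are look-alikes, so I leave them. All three tongues point up in the picture, roughly world +x.

```bash
cat >> h.py <<'E'
def pieces(s,box,ztop=0.030):
    "block top rect + whole-blob axis, world"
    P=cloud(s); Z=P[:,:,2]; u0,v0,u1,v1=box; out=[]
    m=np.zeros(Z.shape,np.uint8); m[v0:v1,u0:u1]=((Z>0.006)&(Z<.05))[v0:v1,u0:u1]
    n,l,st,c=cv2.connectedComponentsWithStats(m)
    for i in range(1,n):
        if st[i,4]<150: continue
        q=P[l==i]; b=q[q[:,2]>0.027][:,:2]; t=q[q[:,2]<=0.024][:,:2]
        vv,uu=np.where((l==i)&(Z>0.027))
        B=np.array([onplane(s,a,d,ztop)[:2] for a,d in zip(uu,vv)])
        r=cv2.minAreaRect((B*1000).astype(np.float32))
        r2=cv2.minAreaRect((q[:,:2]*1000).astype(np.float32)); d=t.mean(0)-B.mean(0)
        out.append((np.round(r[0],1),np.round(r[1],1),round(r[2],1),'blob',np.round(r2[0],1),np.round(r2[1],1),round(r2[2],1),'axis',round(np.degrees(np.arctan2(d[1],d[0])),1)))
    return out
E
python3 - <<'E'
from h import *
s=snap('top'); P=cloud(s)
for p in pieces(s,(245,160,365,225)): print(*p)
Z=P[:,:,2]; E=[]
for u in range(62,160):
    vs=[v for v in range(130,190) if Z[v,u]>0.035]
    if vs: E.append(onplane(s,u,max(vs)+.5,0.0435))
E=np.array(E); p=np.polyfit(E[:,1],E[:,0],1); r=E[:,0]-np.polyval(p,E[:,1]); k=abs(r)<.004; p=np.polyfit(E[k,1],E[k,0],1); print('edge x=',p,r.std(),E[:,1].min(),E[:,1].max())
g=cv2.cvtColor(s['frame'],cv2.COLOR_RGB2GRAY); 
sub=g[155:175,140:163]; print(sub)
# mat near edge: dark vs bench
gm=cv2.GaussianBlur(g,(3,3),0).astype(float);M=[]
for u in range(55,150):
    col=gm[195:232,u]; d=np.diff(col); i=d.argmax(); M.append(onplane(s,u,195+i+.5,.003))
M=np.array(M); q=np.polyfit(M[:,1],M[:,0],1); k=abs(M[:,0]-np.polyval(q,M[:,1]))<.005; q=np.polyfit(M[k,1],M[k,0],1); print('mat',q,k.sum())
E
```

```text
[ 515.4 -306.6] [44.6 31.9] 7.6 blob [ 542.7 -303.2] [100.5  40.5] 7.8 axis 8.6
[ 473.2 -425.8] [32.3 44.7] 85.3 blob [ 501.1 -429.8] [ 42.5 102. ] 84.1 axis -4.5
[ 450.7 -176.4] [45.1 30.9] 1.3 blob [ 477.2 -181.6] [100.9  43.3] 1.5 axis -1.5
edge x= [0.11134578 0.53342574] 0.0010820299251268347 0.10599802197212013 0.3826996872064642
[[ 22  23  23  23  25  24  24  25  25  21  23  25  24  25  24  21  31 141
  201 200 201 201 200]
 [ 22  20  21  23  26  21  23  23  23  22  25  23  21  21  21  23  47 145
  201 201 201 200 200]
 [ 23  22  24  26  22  24  24  22  25  21  23  22  26  23  24  22  67 153
  201 201 201 200 200]
 [ 22  23  22  22  22  23  24  23  20  22  25  21  25  21  25  23 107 177
  201 199 201 200 200]
 [ 24  24  24  19  27  24  22  20  25  20  21  23  23  20  22  25 115 181
  201 200 201 200 200]
 [ 20  26  24  22  23  22  24  23  24  22  26  24  20  23  24  35 141 201
  200 200 200 201 201]
 [ 21  21  22  22  23  24  22  24  21  24  26  24  23  21  23  49 146 201
  201 201 201 200 201]
 [ 19  25  23  23  22  18  23  28  32  41  42  41  28  22  24  54 149 200
  200 199 
[... 508 characters left out ...]
201 203 202 201 200 191 159 125 116 133 176 201 201 200 201 200
  200 202 201 201 193]
 [201 201 201 201 201 202 201 201 202 201 200 200 200 200 201 201 200 200
  199 201 202 201 186]
 [202 202 201 202 201 200 201 202 200 200 200 201 201 200 201 201 201 200
  201 201 201 202 183]
 [202 203 201 202 199 202 201 201 201 201 201 202 202 201 202 201 202 201
  200 200 201 203 182]
 [202 201 201 201 201 201 201 201 201 202 202 202 200 202 200 201 201 201
  202 201 199 201 176]
 [201 201 199 201 201 201 201 201 202 200 200 201 201 202 201 202 202 201
  201 200 201 196 167]
 [187 184 188 190 196 198 202 202 202 200 201 202 201 202 201 201 202 201
  201 202 200 195 158]]
mat [0.11173272 0.40400245] 95
```

>>> drive_tool:
  series:
    - [85, [27, 17, -9], -2.3]
    - [85, [27, 17, -9], -2.3]
    - [85, [27, 17, -9], -2.3]
    - [85, [27, 17, -9], -2.3]
    - [85, [27, 17, -9], -2.3]
    - [85, [27, 17, -9], -2.3]
    - [85, [27, 17, -9], -2.3]
    - [85, [27, 17, -9], -2.3]
    - [85, [27, 17, -9], -2.3]
    - [85, [27, 17, -9], -2.3]
  force: 40

```text
time_s: 1.08
eef_pos: [0.47, -0.4214, 0.1408]
tcp_rot: [0.0, 0.999, -0.04, -0.0]
force: [0.5, -0.8, -0.6]
finger_gap: 0.0849
gripper_force: 0.0
```

```bash
python3 - <<'E'
from h import *
s=snap('top')
for z in (.043,.046): 
    c=onplane(s,149.8,165.2,z); print('cap',c, 'mouth',c[:2]-0.03*np.array([.9939,-.1107]))
c=c[:2]; 
st=state(); q=st['tcp_rot']; a=R.from_quat(np.array(q)[[1,2,3,0]]).as_matrix(); print(st['eef_pos'],np.degrees(np.arctan2(a[1,0],a[0,0])),a[:,2])
w=snap('wrist'); save(w,'w1.png',None,1.5)
E
```

```text
cap [0.58013047 0.13399919 0.043     ] mouth [0.55031347 0.13732019]
cap [0.57957808 0.13321628 0.046     ] mouth [0.54976108 0.13653728]
[ 0.47335891 -0.41730423  0.13852679] -4.423611913563686 [ 0.00128165  0.00482814 -0.99998752]
```

View pics/w1.png

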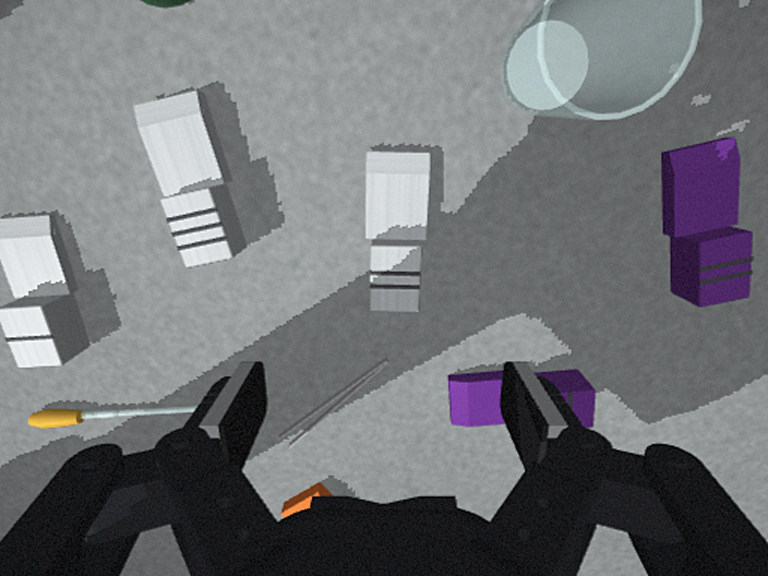

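The wrist view shows the medium (two grooves, block at about (395,278)) straight ahead and aligned. The purple one to its right is clear of the path.

```bash
python3 - <<'E'
from h import *
w=snap('wrist')
for p in pieces(w,(235,90,300,220)): print(*p)
for p in pieces(w,(80,50,162,185)): print(*p)
print(state()['eef_pos'])
E
```

```text
[ 472.5 -425.3] [31.5 45.3] 85.2 blob [ 499.3 -427.8] [ 39.9 100. ] 84.8 axis -5.6
[ 514.  -306.1] [44.7 33.8] 7.5 blob [ 541.1 -301.8] [100.4  41.2] 7.8 axis 4.9
[ 0.469794   -0.42060388  0.13989487]
```

>>> drive_tool:
  series:
    - [85, [2, -1, -35], -0.5]
    - [85, [2, -1, -35], 0]
    - [85, [0, 0, -35], 0]
    - [85, [0, 0, -20], 0]
    - [85, [0, 0, -10], 0]
    - [85, [0, 0, 0], 0]
    - [0, [0, 0, 0], 0]
    - [0, [0, 0, 0], 0]
    - [0, [0, 0, 0], 0]
    - [0, [0, 0, 0], 0]

```text
time_s: 2.07
eef_pos: [0.4738, -0.4257, 0.0086]
tcp_rot: [0.001, 0.999, -0.043, 0.001]
force: [0.0, 0.4, 0.5]
finger_gap: 0.0385
gripper_force: 0.0
```

>>> drive_tool:
  series:
    - [0, [0, 0, 0], 0]
    - [0, [0, 0, 0], 0]
    - [0, [0, 0, 0], 0]
    - [0, [0, 0, 0], 0]
    - [0, [0, 0, 0], 0]
    - [0, [0, 0, 0], 0]

```text
time_s: 2.57
eef_pos: [0.4738, -0.4256, 0.0084]
tcp_rot: [0.001, 0.999, -0.043, 0.001]
force: [0.0, -0.1, 5.8]
finger_gap: 0.0315
gripper_force: 42.4
```

>>> drive_tool:
  series:
    - [0, [0, 0, 15], 0]
    - [0, [0, 0, 25], 0]
    - [0, [0, 20, 20], 0]
    - [0, [-1, 36, 0], -0.1]
    - [0, [-1, 36, 0], -0.1]
    - [0, [-1, 36, 0], -0.1]
    - [0, [-1, 36, 0], -0.1]
    - [0, [-1, 36, 0], -0.2]
    - [0, [-1, 36, 0], -0.2]
    - [0, [-1, 36, 0], -0.2]

```text
time_s: 3.4
eef_pos: [0.4652, -0.1507, 0.0667]
tcp_rot: [-0.0, 0.999, -0.052, 0.0]
force: [0.2, 0.6, -0.9]
finger_gap: 0.0306
gripper_force: 41.5
```

>>> drive_tool:
  series:
    - [0, [-1, 36, 0], -0.2]
    - [0, [-1, 36, 0], -0.2]
    - [0, [-1, 36, 0], 0]
    - [0, [-1, 36, 0], 0]
    - [0, [-1, 36, 0], 0]
    - [0, [-1, 36, 0], 0]
    - [0, [-1, 36, 0], 0]
    - [0, [-1, 36, 0], 0]
    - [0, [0, 10, 0], 0]
    - [0, [0, 0, 0], 0]

```text
time_s: 4.23
eef_pos: [0.4573, 0.1476, 0.0667]
tcp_rot: [-0.0, 0.999, -0.053, 0.0]
force: [-0.6, -0.0, -1.3]
finger_gap: 0.031
gripper_force: 41.4
```

```bash
python3 - <<'E'
from h import *
w=snap('wrist'); save(w,'w2.png',None,1.5); print(state()['eef_pos'],state()['force'])
E
```

```text
[0.45750455 0.14612522 0.06653662] [ 0.29901781 -1.16137157 -0.8136099 ]
```

View pics/w2.png

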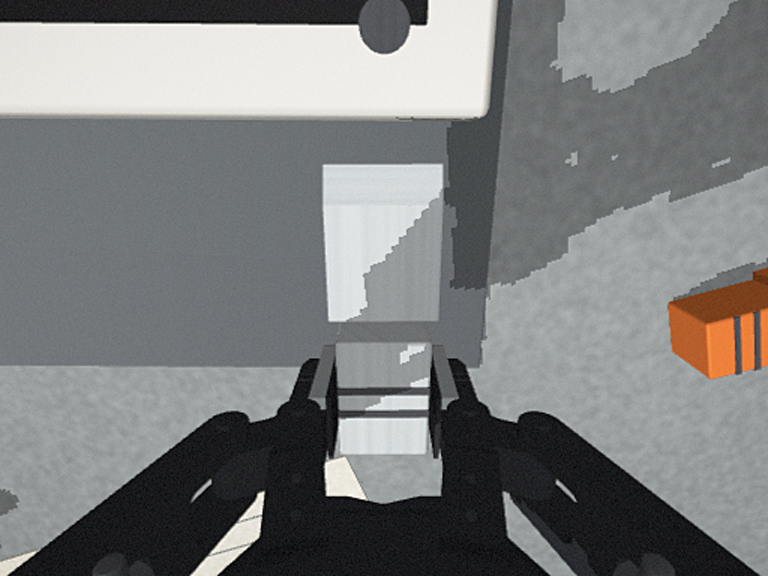

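The wrist view shows the medium held by its block. Its tongue lies centred at about (383,240), in line with the cap at (384,25) and nearly square to the base edge at row ~117.

```bash
cat > edge.py <<'E'
from h import *
def base(w):
    g=cv2.cvtColor(w['frame'],cv2.COLOR_RGB2GRAY).astype(float); P=cloud(w); E=[]
    for u in range(20,250):
        c=g[60:110,u]; i=np.argmin(np.diff(c)); E.append(onplane(w,u,60+i+.5,.0425)) 
    E=np.array(E); q=np.polyfit(E[:,1],E[:,0],1); k=abs(E[:,0]-np.polyval(q,E[:,1]))<.004; q=np.polyfit(E[k,1],E[k,0],1); return q,k.sum(),P
if __name__=='__main__':
    w=snap('wrist'); q,n,P=base(w); print('edge',q,np.degrees(np.arctan(q[0])),n)
    xh=np.array([1,-q[0]])/np.hypot(1,q[0])
    f=w['frame'].astype(int); m=np.zeros(f.shape[:2],np.uint8); m[0:45,235:278]=(abs(f.mean(2)-75)<18)[0:45,235:278]
    n,l,st,c=cv2.connectedComponentsWithStats(m)
    i=1+st[1:,4].argmax(); print(st[i],c[i]); cp=onplane(w,*c[i],.044)
    print('cap',cp,'mouth',cp[:2]-.03*xh,'edge x there',np.polyval(q,(cp[:2]-.03*xh)[1]))
    Z=P[:,:,2]
    print('base top z near',np.nanmedian(Z[60:70,180:230]),np.nanmedian(Z[60:70,260:300]),'mat',np.nanmedian(Z[110:200,100:180]),'tongue',np.nanmedian(Z[150:200,230:280]),'bench',np.nanmedian(Z[150:170,350:400]))
    t=np.zeros(Z.shape,np.uint8); t[100:213,205:305]=((Z>.03))[100:213,205:305]
    r=cv2.minAreaRect((P[t>0][:,:2]*1000).astype(np.float32)); print('tongue rect',r, P[t>0][:,0].max())
E
python3 edge.py
```

```text
edge [0.11962909 0.53145655] 6.821822326186071 230
[235   0  35  36 942] [252.72399151  16.5881104 ]
cap [0.57813488 0.13396066 0.044     ] mouth [0.54834727 0.13752413] edge x there 0.5479084371658259
base top z near 0.0435990248401619 0.0435978539784371 mat 0.0028865413975413257 tongue 0.07044678624826772 bench -1.1640039401211721e-05
tongue rect ((505.6015930175781, 140.4905548095703), (40.29603958129883, 54.8589973449707), 84.12287139892578) 0.534849135924454
```

>>> drive_tool:
  series:
    - [0, [0, 1, -25], -0.6]
    - [0, [0, 1, -22], 0]
    - [0, [0, 0, -7], 0]
    - [0, [0, 0, 0], 0]
    - [0, [0, 0, 0], 0]

```text
time_s: 4.75
eef_pos: [0.4581, 0.1462, 0.0125]
tcp_rot: [0.0, 0.998, -0.062, -0.0]
force: [-0.3, 0.2, -2.0]
finger_gap: 0.031
gripper_force: 41.9
```

>>> drive_tool:
  series:
    - [0, [0, 0, -1], 0]
    - [0, [0, 0, 0], 0]
    - [0, [0, 0, 0], 0]

```text
time_s: 5.0
eef_pos: [0.4579, 0.1471, 0.0114]
tcp_rot: [-0.0, 0.998, -0.061, 0.0]
force: [-1.2, -1.3, -0.7]
finger_gap: 0.0309
gripper_force: 41.9
```

>>> drive_tool:
  series:
    - [0, [0, 0, -1], 0]
    - [0, [0, 0, 0], 0]
    - [0, [0, 0, 0], 0]

```text
time_s: 5.25
eef_pos: [0.4582, 0.1473, 0.0111]
tcp_rot: [0.0, 0.998, -0.06, 0.0]
force: [-2.5, -2.3, 6.7]
finger_gap: 0.031
gripper_force: 42.7
```

>>> drive_tool:
  series:
    - [0, [5, -0.6, 0.5], 0]
    - [0, [5, -0.6, 0], 0]
    - [0, [3, -0.4, 0], 0]
    - [0, [3, -0.4, 0], 0]
    - [0, [3, -0.4, 0], 0]
    - [0, [3, -0.4, 0], 0]
    - [0, [0, 0, 0], 0]

```text
time_s: 5.83
eef_pos: [0.4806, 0.1449, 0.0111]
tcp_rot: [-0.0, 0.998, -0.061, 0.0]
force: [-0.5, -0.1, 3.2]
finger_gap: 0.0313
gripper_force: 42.6
```

>>> drive_tool:
  series:
    - [0, [3, -0.3, 0], 0]
    - [0, [3, -0.3, 0], 0]
    - [0, [3, -0.4, 0], 0]
    - [0, [0, 0, 0], 0]

```text
time_s: 6.17
eef_pos: [0.4894, 0.1439, 0.0111]
tcp_rot: [-0.0, 0.998, -0.061, 0.0]
force: [-1.5, 0.5, 3.9]
finger_gap: 0.0312
gripper_force: 42.6
```

>>> drive_tool:
  series:
    - [0, [3, -0.3, 0], 0]
    - [0, [3, -0.3, 0], 0]
    - [0, [3, -0.4, 0], 0]
    - [0, [3, -0.4, 0], 0]
    - [0, [0, 0, 0], 0]

```text
time_s: 6.58
eef_pos: [0.5012, 0.1424, 0.0111]
tcp_rot: [-0.0, 0.998, -0.061, 0.0]
force: [-1.7, 1.0, 4.9]
finger_gap: 0.0313
gripper_force: 42.7
```

>>> drive_tool:
  series:
    - [0, [4, -0.5, 0], 0]
    - [0, [4, -0.5, 0], 0]
    - [0, [4, -0.4, 0], 0]
    - [0, [4, -0.4, 0], 0]
    - [0, [0, 0, 0], 0]
    - [0, [0, 0, 0], 0]

```text
time_s: 7.08
eef_pos: [0.5175, 0.1406, 0.0111]
tcp_rot: [-0.0, 0.998, -0.061, 0.001]
force: [-0.9, -0.3, 3.0]
finger_gap: 0.0313
gripper_force: 42.6
```

>>> drive_tool:
  series:
    - [0, [0, 0, 0.5], 0]
    - [0, [0, 0, 0], 0]
    - [0, [0, 0, 0], 0]

```text
time_s: 7.33
eef_pos: [0.5171, 0.1404, 0.0111]
tcp_rot: [-0.0, 0.998, -0.061, 0.001]
force: [1.8, 0.4, -0.4]
finger_gap: 0.0308
gripper_force: 42.0
```

>>> drive_tool:
  series:
    - [0, [0, 0, 0.5], 0]
    - [0, [0, 0, 0], 0]
    - [0, [0, 0, 0], 0]

```text
time_s: 7.58
eef_pos: [0.5161, 0.1403, 0.0112]
tcp_rot: [0.0, 0.998, -0.061, -0.001]
force: [-0.1, -0.5, -1.8]
finger_gap: 0.0309
gripper_force: 41.8
```

>>> drive_tool:
  series:
    - [0, [0, 0, 0.5], 0]
    - [0, [0, 0, 0], 0]
    - [0, [0, 0, 0], 0]

```text
time_s: 7.83
eef_pos: [0.5161, 0.1403, 0.0118]
tcp_rot: [0.0, 0.998, -0.061, -0.001]
force: [-1.6, -0.5, -3.3]
finger_gap: 0.0311
gripper_force: 41.7
```

>>> drive_tool:
  series:
    - [0, [0, 0, 0.5], 0]
    - [0, [0, 0, 0], 0]
    - [0, [0, 0, 0], 0]

```text
time_s: 8.08
eef_pos: [0.5163, 0.1404, 0.0125]
tcp_rot: [0.0, 0.998, -0.061, -0.001]
force: [-1.1, -0.5, -3.0]
finger_gap: 0.0315
gripper_force: 41.6
```

>>> drive_tool:
  series:
    - [0, [0, 0, 1], 0]
    - [0, [0, 0, 0], 0]
    - [0, [0, 0, 0], 0]

```text
time_s: 8.33
eef_pos: [0.5166, 0.1405, 0.0137]
tcp_rot: [0.0, 0.998, -0.061, -0.0]
force: [-0.3, -0.4, -3.8]
finger_gap: 0.0313
gripper_force: 41.6
```

>>> drive_tool:
  series:
    - [0, [0, 0, 1], 0]
    - [0, [0, 0, 0], 0]
    - [0, [0, 0, 0], 0]

```text
time_s: 8.58
eef_pos: [0.5167, 0.1405, 0.0147]
tcp_rot: [0.0, 0.998, -0.061, -0.0]
force: [-0.1, 0.9, -6.0]
finger_gap: 0.0312
gripper_force: 41.4
```

>>> drive_tool:
  series:
    - [0, [0, 0, 1], 0]
    - [0, [0, 0, 0], 0]
    - [0, [0, 0, 0], 0]

```text
time_s: 8.83
eef_pos: [0.5167, 0.1405, 0.0157]
tcp_rot: [-0.0, 0.998, -0.061, -0.0]
force: [0.1, -0.2, -4.8]
finger_gap: 0.0314
gripper_force: 41.2
```

```bash
cat > probe.py <<'E'
from h import *
import sys
F=[];D=[]
for i in range(8):
    s=snap('scene' if len(sys.argv)>2 else 'top'); F.append(state()['force']); D.append(cloud(s)[:,:,2])
np.save('d_%s.npy'%sys.argv[1],np.mean(D,0)); np.save('im_%s.npy'%sys.argv[1],s['frame'])
print(np.mean(F,0).round(2),np.std(F,0).round(2),state()['eef_pos'])
E
python3 probe.py hi; python3 - <<'E'
import numpy as np
d=np.load('d_hi.npy'); print((d[90:180:6,40:185:8]*1000).round(0).astype(int))
E
```

```text
[-0.11  0.1  -5.64] [0.5  0.55 0.47] [0.51671382 0.14048617 0.01571149]
[[                 286                  271                  324
                   324                  325                  347
                   370                  366                  353
                   413                   42                   42
                    43                   43                   42
                     5                    3                    1
                     1]
 [-9223372036854775808                  273                  325
                   325                  325                  351
                   370                  373                  408
                   418                  414                   43
                    42                   44                   43
                    44                   45                   43
                     3]
 [                 271                  320                  325
                   325                  329                  355
                   372                  380                  404
     
[... 4542 characters left out ...]
775808
                   335                  335                  335
                   347 -9223372036854775808                   49
                    48                    4                    1
  -9223372036854775808]
 [                   0                    2                    3
                     3                    3                    2
                   348                  334                  332
                   332                  334 -9223372036854775808
                   353                  315                   50
  -9223372036854775808                    6                   -1
                     0]]<stdin>:2: RuntimeWarning: invalid value encountered in cast
```

>>> drive_tool:
  series:
    - [0, [0, 0, -1], 0]
    - [0, [0, 0, -1], 0]
    - [0, [0, 0, -1], 0]
    - [0, [0, 0, -1], 0]
    - [0, [0, 0, 0], 0]
    - [0, [0, 0, 0], 0]

```text
time_s: 9.73
eef_pos: [0.5173, 0.1405, 0.0121]
tcp_rot: [-0.0, 0.998, -0.061, 0.0]
force: [-1.0, -0.5, -2.5]
finger_gap: 0.0312
gripper_force: 41.7
```

```bash
python3 probe.py lo; python3 - <<'E'
import numpy as np
a,b=[np.load('d_%s.npy'%k) for k in('hi','lo')]
m=(abs(a-.045)<.006)&(abs(b-.045)<.006); m[:,190:]=0; m[:90]=0;m[182:]=0
v,u=np.where(m); print(m.sum())
for u0 in range(40,190,20):
    k=m.copy(); k[:,:u0]=0;k[:,u0+20:]=0; print(u0,k.sum(),((a-b)[k]*1000).mean().round(2) if k.sum() else '')
E
```

```text
[ 0.05  0.1  -3.42] [0.72 0.35 0.33] [0.51725762 0.14054419 0.01206432]
4800
40 216 -0.56
60 586 -0.04
80 517 0.33
100 426 0.74
120 703 0.31
140 1425 1.33
160 847 1.32
180 0
```

>>> drive_tool:
  series:
    - [0, [0, 0, -1], 0]
    - [0, [3, -0.3, 0], 0]
    - [0, [3, -0.4, 0], 0]
    - [0, [2, -0.2, 0], 0]
    - [0, [0, 0, 0], 0]
    - [0, [0, 0, 0], 0]

```text
time_s: 10.63
eef_pos: [0.5258, 0.1396, 0.0111]
tcp_rot: [-0.0, 0.998, -0.061, 0.001]
force: [1.7, 0.1, -1.8]
finger_gap: 0.0313
gripper_force: 41.9
```

>>> drive_tool:
  series:
    - [0, [1, -0.1, 0], 0]
    - [0, [0, 0, 0], 0]
    - [0, [0, 0, 0], 0]

```text
time_s: 10.88
eef_pos: [0.5259, 0.1395, 0.0111]
tcp_rot: [-0.0, 0.998, -0.061, -0.0]
force: [-2.4, 0.7, 1.7]
finger_gap: 0.0309
gripper_force: 42.3
```

>>> drive_tool:
  series:
    - [0, [1, -0.1, 0], 0]
    - [0, [0, 0, 0], 0]
    - [0, [0, 0, 0], 0]

```text
time_s: 11.13
eef_pos: [0.5267, 0.1395, 0.0111]
tcp_rot: [-0.0, 0.998, -0.061, -0.0]
force: [-3.8, 0.0, 4.8]
finger_gap: 0.0313
gripper_force: 42.6
```

```bash
python3 probe.py in
```

```text
[-3.91  0.43  5.22] [0.21 0.64 0.49] [0.52669213 0.13948212 0.01105405]
```

>>> drive_tool:
  series:
    - [0, [-8, 0.9, 0], 0]
    - [0, [-10, 1.2, 0.5], 0]
    - [0, [-10, 1.2, 0], 0]
    - [0, [-10, 1.2, 0], 0]
    - [0, [-10, 1.2, 0], 0]
    - [0, [-10, 1.2, 0], 0]
    - [0, [-10, 1.2, 0], 0]
    - [0, [-5, 0.6, 0], 0]
    - [0, [0, 0, 0], 0]

```text
time_s: 12.28
eef_pos: [0.4524, 0.1483, 0.0111]
tcp_rot: [0.0, 0.998, -0.06, -0.0]
force: [0.4, -0.8, -1.7]
finger_gap: 0.0314
gripper_force: 41.9
```

```bash
python3 probe.py out; cat > cmp.py <<'E'
import numpy as np,sys
o=np.load('d_out.npy')
for n in sys.argv[1:]:
    a=np.load('d_%s.npy'%n); m=(abs(a-.045)<.007)&(abs(o-.045)<.007)&(abs(a-o)<.008); m[:,190:]=0; m[:90]=0;m[182:]=0
    for u0 in (40,80,110,140,155):
        k=m.copy(); k[:,:u0]=0;k[:,u0+15:]=0; d=(a-o)[k]*1000; print(n,u0,k.sum(),d.mean().round(2),'+-',(d.std()/np.sqrt(k.sum())).round(2))
    k=np.zeros_like(m); k[230:260,150:230]=1; d=(a-o)[k]*1000; print(' bench',np.nanmean(d).round(2))
E
python3 cmp.py in lo hi
```

```text
[ 0.18  0.08 -1.21] [0.2  0.27 0.39] [0.45397475 0.1480182  0.01115385]
in 40 96 0.01 +- 0.12
in 80 401 -0.12 +- 0.06
in 110 268 0.06 +- 0.07
in 140 944 0.02 +- 0.04
in 155 1099 -0.01 +- 0.04
 bench 0.03
lo 40 93 0.05 +- 0.13
lo 80 418 0.06 +- 0.06
lo 110 328 0.26 +- 0.07
lo 140 1007 0.26 +- 0.04
lo 155 1107 0.51 +- 0.04
 bench -0.03
hi 40 89 -0.61 +- 0.14
hi 80 412 0.39 +- 0.07
hi 110 296 1.23 +- 0.09
hi 140 1015 1.41 +- 0.06
hi 155 1096 2.11 +- 0.06
 bench -0.01
```

The medium slid fully home without raising the base (0.0 ± 0.04 mm), so it is loose. I'll put it back where it came from and fetch the thick.

>>> drive_tool:
  series:
    - [0, [0, 0, 20], 0]
    - [0, [0, -10, 30], 0]
    - [0, [1, -36, 7], 0]
    - [0, [1, -38, 0], 0]
    - [0, [1, -38, 0], 0]
    - [0, [1, -38, 0], 0]
    - [0, [1, -38, 0], 0]
    - [0, [1, -38, 0], 0]
    - [0, [1, -38, 0], 0]
    - [0, [1, -38, 0], 0]

```text
time_s: 13.52
eef_pos: [0.4616, -0.1659, 0.0683]
tcp_rot: [0.0, 0.998, -0.061, 0.0]
force: [1.0, 0.0, -1.3]
finger_gap: 0.0313
gripper_force: 41.9
```

>>> drive_tool:
  series:
    - [0, [2, -38, 0], 0]
    - [0, [2, -38, 0], 0]
    - [0, [2, -38, 0], 0]
    - [0, [2, -38, 0], 0]
    - [0, [2, -38, 0], 0]
    - [0, [2, -38, 0], 0]
    - [0, [2, -33, 0], 0]
    - [0, [0, 0, -25], 0]
    - [0, [0, 0, -20], 0]
    - [0, [0, 0, -10], 0]

```text
time_s: 14.35
eef_pos: [0.4743, -0.4244, 0.01]
tcp_rot: [-0.002, 0.998, -0.061, -0.002]
force: [-0.2, 0.4, -1.7]
finger_gap: 0.0311
gripper_force: 41.8
```

>>> drive_tool:
  series:
    - [0, [0, 0, -4], 0]
    - [0, [0, 0, 0], 0]
    - [0, [0, 0, 0], 0]

```text
time_s: 14.6
eef_pos: [0.4761, -0.4248, 0.0094]
tcp_rot: [0.0, 0.998, -0.06, 0.0]
force: [-0.3, -0.5, -1.0]
finger_gap: 0.0313
gripper_force: 42.1
```

>>> drive_tool:
  series:
    - [0, [0, 0, -1], 0]
    - [0, [0, 0, 0], 0]
    - [0, [0, 0, 0], 0]

```text
time_s: 14.85
eef_pos: [0.4761, -0.4248, 0.0086]
tcp_rot: [0.0, 0.998, -0.06, 0.0]
force: [-0.2, 0.3, -1.7]
finger_gap: 0.0312
gripper_force: 42.1
```

>>> drive_tool:
  series:
    - [0, [0, 0, -0.7], 0]
    - [85, [0, 0, 0], 0]
    - [85, [0, 0, 0], 0]
    - [85, [0, 0, 0], 0]
    - [85, [0, 0, 0], 0]
    - [85, [0, 0, 0], 0]
    - [85, [0, 0, 30], 0]
    - [85, [0, 0, 40], 0]
    - [85, [19, 25, 10], 4.8]
    - [85, [19, 25, 0], 4.8]

```text
time_s: 15.68
eef_pos: [0.5163, -0.378, 0.0937]
tcp_rot: [0.004, 1.0, 0.024, 0.004]
force: [0.9, 0.0, 0.7]
finger_gap: 0.0851
gripper_force: 0.0
```

>>> drive_tool:
  series:
    - [85, [0, 34, 0], 4.9]
    - [85, [0, 34, 0], 0]
    - [85, [0, 0, 0], 0]
    - [85, [0, 0, 0], 0]

```text
time_s: 16.02
eef_pos: [0.5139, -0.3053, 0.0874]
tcp_rot: [-0.0, 0.998, 0.067, -0.0]
force: [-0.8, -0.5, -0.5]
finger_gap: 0.0852
gripper_force: 0.0
```

```bash
python3 - <<'E'
from h import *
w=snap('wrist'); save(w,'w3.png',None,1.2); t=snap('top')
for s,b in((w,(40,60,512,210)),(t,(245,160,365,225))):
    for p in pieces(s,b): print(*p)
st=state(); a=R.from_quat(np.array(st['tcp_rot'])[[1,2,3,0]]).as_matrix(); print(st['eef_pos'],np.degrees(np.arctan2(a[1,0],a[0,0])))
E
```

```text
Traceback (most recent call last):
  File "h.py", line 27, in pieces
    r=cv2.minAreaRect((B*1000).astype(np.float32))
cv2.error: OpenCV(4.12.0) /io/opencv/modules/imgproc/src/convhull.cpp:143: error: (-215:Assertion failed) total >= 0 && (depth == CV_32F || depth == CV_32S) in function 'convexHull'
```

View pics/w3.png

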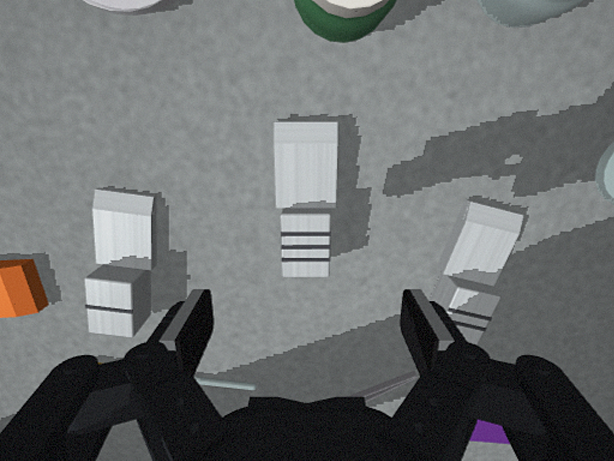

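The three-groove thick piece is centred between the fingers at (306,243) and aligned. The medium lies flat at the right, at (480,250).

>>> drive_tool:
  series:
    - [85, [0, -1, -30], 0]
    - [85, [0, 0, -30], 0]
    - [85, [0, 0, -14], 0]
    - [85, [0, 0, -5], 0]
    - [85, [0, 0, 0], 0]
    - [0, [0, 0, 0], 0]
    - [0, [0, 0, 0], 0]
    - [0, [0, 0, 0], 0]
    - [0, [0, 0, 0], 0]
    - [0, [0, 0, 0], 0]

```text
time_s: 16.95
eef_pos: [0.5148, -0.3084, 0.0103]
tcp_rot: [0.001, 0.998, 0.066, 0.001]
force: [-0.8, 0.8, -1.1]
finger_gap: 0.0311
gripper_force: 39.5
```

>>> drive_tool:
  series:
    - [0, [0, 0, 0], 0]
    - [0, [0, 0, 0], 0]
    - [0, [0, 0, 0], 0]
    - [0, [0, 0, 0], 0]
    - [0, [0, 0, 0], 0]

```text
time_s: 17.37
eef_pos: [0.5148, -0.3084, 0.0102]
tcp_rot: [0.001, 0.998, 0.066, 0.001]
force: [-0.5, 1.9, 5.5]
finger_gap: 0.0313
gripper_force: 40.4
```

>>> drive_tool:
  series:
    - [0, [0, 0, 20], 0]
    - [0, [-2, 0, 30], 0]
    - [0, [-5, 34, 7], -1]
    - [0, [-5, 38, 0], -1]
    - [0, [-5, 38, 0], -1]
    - [0, [-5, 38, 0], -1]
    - [0, [-5, 38, 0], -1]
    - [0, [-5, 38, 0], -1]
    - [0, [-5, 38, 0], -1]
    - [0, [-5, 38, 0], -1]
  force: 60

```text
time_s: 18.2
eef_pos: [0.4708, -0.0062, 0.0653]
tcp_rot: [0.0, 1.0, -0.005, -0.0]
force: [0.7, -0.1, -1.8]
finger_gap: 0.031
gripper_force: 60.0
```

>>> drive_tool:
  series:
    - [0, [-5, 38, 0], -1.2]
    - [0, [-5, 38, 0], -1.2]
    - [0, [-5, 38, 0], -1.2]
    - [0, [-5, 38, 0], -1.2]
    - [0, [0, 2, 0], -1.2]
    - [0, [0, 0, 0], 0]
    - [0, [0, 0, 0], 0]

```text
time_s: 18.78
eef_pos: [0.4514, 0.1462, 0.0652]
tcp_rot: [0.0, 0.998, -0.055, -0.0]
force: [-0.1, -0.0, -1.0]
finger_gap: 0.0311
gripper_force: 60.1
```

```bash
python3 edge.py; python3 - <<'E'
from h import *
st=state(); a=R.from_quat(np.array(st['tcp_rot'])[[1,2,3,0]]).as_matrix(); print(st['eef_pos'],np.degrees(np.arctan2(a[1,0],a[0,0])))
E
```

```text
edge [0.11285057 0.53296418] 6.438620877270135 230
[235   0  43  22 598] [251.14548495   9.06354515]
cap [0.57507938 0.13412444 0.044     ] mouth [0.54526861 0.13748861] edge x there 0.5484798439799506
base top z near 0.04185122210551659 0.04196156545222178 mat 0.0028723459496945852 tongue 0.07063386070488206 bench -1.3557066485148095e-05
tongue rect ((501.1155090332031, 141.41102600097656), (40.267669677734375, 55.758155822753906), 85.33131408691406) 0.5303774182372318
[0.45164201 0.14559397 0.06528547] -6.434061155085307
```

>>> drive_tool:
  series:
    - [0, [0, 1, -25], 0]
    - [0, [0, 0, -20], 0]
    - [0, [0, 0, -6], 0]
    - [0, [0, 0, 0], 0]
    - [0, [0, 0, 0], 0]

```text
time_s: 19.25
eef_pos: [0.4522, 0.146, 0.0147]
tcp_rot: [0.0, 0.998, -0.057, -0.0]
force: [-0.1, 0.1, -1.2]
finger_gap: 0.0307
gripper_force: 60.0
```

>>> drive_tool:
  series:
    - [0, [0, 0, -1], 0]
    - [0, [0, 0, 0], 0]
    - [0, [0, 0, 0], 0]

```text
time_s: 19.5
eef_pos: [0.4519, 0.1467, 0.0137]
tcp_rot: [0.0, 0.998, -0.057, 0.0]
force: [0.3, -0.2, -1.0]
finger_gap: 0.0306
gripper_force: 60.0
```

>>> drive_tool:
  series:
    - [0, [5, -0.6, 0], 0]
    - [0, [5, -0.6, 0], 0]
    - [0, [5, -0.5, 0], 0]
    - [0, [2, -0.2, 0], 0]
    - [0, [0, 0, 0], 0]

```text
time_s: 19.92
eef_pos: [0.4698, 0.1452, 0.0138]
tcp_rot: [-0.0, 0.998, -0.056, 0.0]
force: [-0.9, -0.3, -1.7]
finger_gap: 0.031
gripper_force: 60.0
```

>>> drive_tool:
  series:
    - [0, [2, -0.2, 0], 0]
    - [0, [2, -0.3, 0], 0]
    - [0, [0, 0, 0], 0]

```text
time_s: 20.17
eef_pos: [0.4732, 0.1447, 0.0137]
tcp_rot: [-0.0, 0.998, -0.056, 0.0]
force: [0.5, 0.2, -2.1]
finger_gap: 0.0307
gripper_force: 60.0
```

>>> drive_tool:
  series:
    - [0, [2, -0.2, 0], 0]
    - [0, [2, -0.3, 0], 0]
    - [0, [0, 0, 0], 0]

```text
time_s: 20.42
eef_pos: [0.4764, 0.1443, 0.0134]
tcp_rot: [0.0, 0.998, -0.056, -0.001]
force: [-2.9, 1.5, 0.2]
finger_gap: 0.0309
gripper_force: 60.2
```

>>> drive_tool:
  series:
    - [0, [2, -0.2, 0], 0]
    - [0, [2, -0.3, 0], 0]
    - [0, [0, 0, 0], 0]

```text
time_s: 20.67
eef_pos: [0.4801, 0.1438, 0.0134]
tcp_rot: [0.0, 0.998, -0.056, -0.001]
force: [-4.5, 0.9, 0.4]
finger_gap: 0.0308
gripper_force: 60.3
```

>>> drive_tool:
  series:
    - [0, [2, -0.2, 0], 0]
    - [0, [2, -0.3, 0], 0]
    - [0, [2, -0.2, 0], 0]
    - [0, [0, 0, 0], 0]

```text
time_s: 21.0
eef_pos: [0.4858, 0.1431, 0.0134]
tcp_rot: [0.0, 0.998, -0.056, -0.001]
force: [-5.1, 0.5, 1.1]
finger_gap: 0.0307
gripper_force: 60.5
```

>>> drive_tool:
  series:
    - [0, [2, -0.2, 0], 0]
    - [0, [2, -0.3, 0], 0]
    - [0, [2, -0.2, 0], 0]
    - [0, [0, 0, 0], 0]

```text
time_s: 21.33
eef_pos: [0.4917, 0.1424, 0.0133]
tcp_rot: [0.0, 0.998, -0.056, -0.002]
force: [-5.9, 0.6, 4.1]
finger_gap: 0.0309
gripper_force: 60.9
```

>>> drive_tool:
  series:
    - [0, [2, -0.2, 0], 0]
    - [0, [2, -0.3, 0], 0]
    - [0, [2, -0.2, 0], 0]
    - [0, [2, -0.2, 0], 0]
    - [0, [2, -0.2, 0], 0]
    - [0, [0, 0, 0], 0]

```text
time_s: 21.83
eef_pos: [0.5015, 0.1413, 0.0134]
tcp_rot: [0.0, 0.998, -0.056, -0.002]
force: [-8.1, 0.4, 4.0]
finger_gap: 0.0308
gripper_force: 61.1
```

>>> drive_tool:
  series:
    - [0, [2, -0.2, 0], 0]
    - [0, [2, -0.3, 0], 0]
    - [0, [2, -0.2, 0], 0]
    - [0, [2, -0.2, 0], 0]
    - [0, [2, -0.2, 0], 0]
    - [0, [0, 0, 0], 0]

```text
time_s: 22.33
eef_pos: [0.5113, 0.1402, 0.0134]
tcp_rot: [0.0, 0.998, -0.056, -0.002]
force: [-7.5, 0.9, 5.3]
finger_gap: 0.0307
gripper_force: 61.2
```

>>> drive_tool:
  series:
    - [0, [2, -0.2, 0], 0]
    - [0, [2, -0.3, 0], 0]
    - [0, [2, -0.2, 0], 0]
    - [0, [2, -0.2, 0], 0]
    - [0, [2, -0.2, 0], 0]
    - [0, [0, 0, 0], 0]

```text
time_s: 22.83
eef_pos: [0.521, 0.1391, 0.0133]
tcp_rot: [0.0, 0.998, -0.056, -0.003]
force: [-8.5, 0.3, 6.3]
finger_gap: 0.0307
gripper_force: 61.3
```

>>> drive_tool:
  series:
    - [0, [1, -0.1, 0], 0]
    - [0, [1, -0.1, 0], 0]
    - [0, [0, 0, 0], 0]
    - [0, [0, 0, 0], 0]

```text
time_s: 23.17
eef_pos: [0.5225, 0.139, 0.0133]
tcp_rot: [0.0, 0.998, -0.056, -0.003]
force: [-10.2, 1.0, 7.2]
finger_gap: 0.0307
gripper_force: 61.4
```

>>> drive_tool:
  series:
    - [0, [1, -0.1, 0], 0]
    - [0, [0, 0, 0], 0]
    - [0, [0, 0, 0], 0]

```text
time_s: 23.42
eef_pos: [0.5234, 0.1389, 0.0133]
tcp_rot: [0.0, 0.998, -0.056, -0.003]
force: [-11.0, -0.1, 8.1]
finger_gap: 0.0312
gripper_force: 61.4
```

```bash
python3 probe.py thick; python3 cmp.py thick; python3 - <<'E'
from h import *
w=snap('wrist'); save(w,'w4.png',(150,0,400,300),2)
E
```

```text
[-11.03   0.92   7.34] [0.64 0.2  0.45] [0.52340747 0.13890615 0.01331626]
thick 40 92 -0.43 +- 0.13
thick 80 400 0.22 +- 0.07
thick 110 251 0.91 +- 0.09
thick 140 962 1.03 +- 0.06
thick 155 1082 1.71 +- 0.05
 bench 0.02
```

View pics/w4.png

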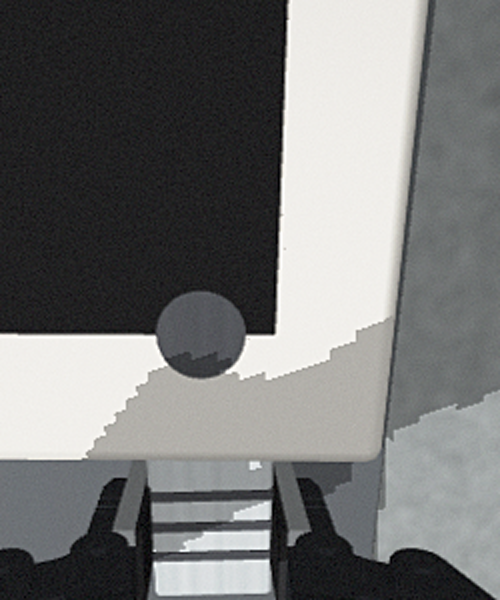

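>>> drive_tool:
  series:
    - [0, [1, -0.1, 0], 0]
    - [0, [0, 0, 0], 0]
    - [0, [0, 0, 0], 0]

```text
time_s: 24.12
eef_pos: [0.5244, 0.1388, 0.0133]
tcp_rot: [0.0, 0.998, -0.056, -0.003]
force: [-11.8, 0.4, 7.8]
finger_gap: 0.0306
gripper_force: 61.4
```

>>> drive_tool:
  series:
    - [0, [1, -0.1, 0], 0]
    - [0, [0, 0, 0], 0]
    - [0, [0, 0, 0], 0]

```text
time_s: 24.37
eef_pos: [0.5251, 0.1387, 0.0133]
tcp_rot: [0.0, 0.998, -0.056, -0.004]
force: [-12.2, 1.2, 8.1]
finger_gap: 0.0306
gripper_force: 61.5
```

>>> drive_tool:
  series:
    - [0, [1, -0.1, 0], 0]
    - [0, [0, 0, 0], 0]
    - [0, [0, 0, 0], 0]

```text
time_s: 24.62
eef_pos: [0.5251, 0.1387, 0.0133]
tcp_rot: [0.0, 0.998, -0.056, -0.005]
force: [-15.8, 0.9, 13.0]
finger_gap: 0.0309
gripper_force: 62.0
```

>>> drive_tool:
  series:
    - [0, [-1.5, 0.2, 0.3], 0]
    - [0, [0, 0, 0], 0]
    - [40, [0, 0, 0], 0]
    - [60, [0, 0, 0], 0]
    - [60, [0, 0, 0], 0]
    - [60, [0, 0, 0], 0]
    - [60, [0, 0, 0], 0]
    - [60, [0, 0, 15], 0]
    - [60, [0, 0, 30], 0]
    - [60, [0, 0, 30], 0]

```text
time_s: 25.45
eef_pos: [0.5262, 0.1383, 0.0883]
tcp_rot: [0.0, 0.998, -0.056, -0.002]
force: [0.9, 0.5, 0.5]
finger_gap: 0.0599
gripper_force: 0.0
```

>>> drive_tool:
  series:
    - [60, [-25, 0, 20], 0]
    - [60, [-30, -20, 10], 0]
    - [60, [-30, -35, 0], 0]
    - [60, [0, -40, 0], 0]
    - [60, [0, -40, 0], 0]
    - [60, [0, -40, 0], 0]
    - [60, [0, -40, 0], 0]
    - [60, [0, 0, 0], 0]

```text
time_s: 26.12
eef_pos: [0.4455, -0.0789, 0.1199]
tcp_rot: [0.002, 0.998, -0.06, 0.001]
force: [-0.5, 0.0, -0.1]
finger_gap: 0.0602
gripper_force: 0.0
```

```bash
python3 probe.py end; python3 cmp.py end; python3 - <<'E'
from h import *
s=snap('top'); P=cloud(s); Z=P[:,:,2]
m=np.zeros(Z.shape,np.uint8); m[165:205,100:175]=((Z>0.028)&(Z<.0385))[165:205,100:175]
n,l,st,c=cv2.connectedComponentsWithStats(m); i=1+st[1:,4].argmax(); vv,uu=np.where(l==i)
B=np.array([onplane(s,a,d,.033)[:2] for a,d in zip(uu,vv)]); r=cv2.minAreaRect((B*1000).astype(np.float32)); print('block',r)
x=np.array([.9936,-.113]); y=np.array([.113,.9936]); d=np.array(r[0])-[548.4,137.2]; print('mouth frame block centre',d@x,d@y)
for p in pieces(s,(320,160,365,225)): print(*p)
E=[]
for u in list(range(62,125))+[150,152,154,156]:
    vs=[v for v in range(130,190) if Z[v,u]>0.04]
    if vs: E.append(onplane(s,u,max(vs)+.5,0.0435))
E=np.array(E); p=np.polyfit(E[:,1],E[:,0],1); print('edge',p,'x at mouth',np.polyval(p,.1372))
save(s,'end.png',(20,60,380,260),2)
E
```

```text
[ 0.28 -0.03 -0.06] [0.33 0.57 0.49] [ 0.44530073 -0.07182331  0.11879365]
end 40 88 -0.45 +- 0.13
end 80 523 0.44 +- 0.06
end 110 541 1.58 +- 0.06
end 140 1208 1.51 +- 0.06
end 155 1088 1.83 +- 0.06
 bench 262.73
block ((526.9414672851562, 135.7684326171875), (32.99093246459961, 47.921512603759766), 86.78833770751953)
mouth frame block centre -21.159430991210918 -3.84721954833983
[ 475.8 -426.7] [32.4 44.7] 82.0 blob [ 504.2 -427.5] [ 44.2 102.9] 77.7 axis -5.1
edge [0.11152292 0.53459038] x at mouth 0.5498913246221936
```

View pics/end.png

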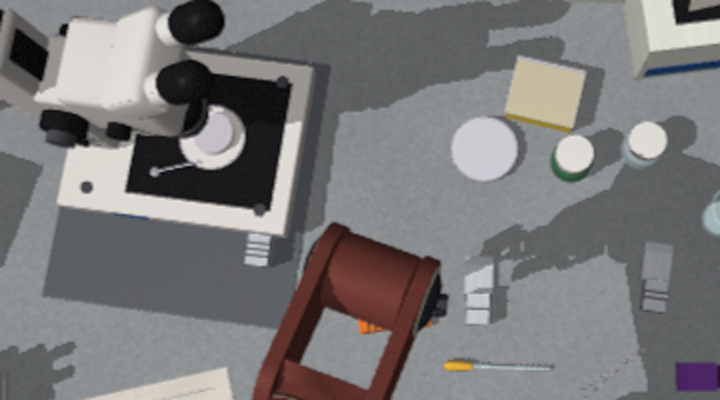

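The thick block sits against the base side, below the cap at about (257,248). The base corner is raised by about 2 mm, and the thin and medium lie flat and well clear. I'm handing the job in.

```bash
python3 -c "
from station import workorder
print(workorder.close_job())"
```

```text
the job is handed in; nothing more can be done
None
```

The job is handed in with no verdict returned: the medium slid in loose, so the thick piece is pushed home square under the corner, raising the base about 2 mm, and the thin (not tried) and medium lie flat and well clear.

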